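# Open a culture jar on the bench shaker and keep the cap over its mouth

## Robot

A 7-joint arm with a two-finger parallel gripper is mounted at the origin on a cart in front of the work surface, level with it; the furniture and walls round the work are solid. World frame = base frame: x ahead of the robot, y to its left, z up, the work surface at z = 0. Lengths are in m, angles in rad, forces in N, time in s.
With the tool pointing down it reaches from about 0.35 to 0.9 m from the base axis. Payload 8.1 kg.
Tool frame: the origin (TCP) lies midway between the tips of the shut fingers; the grasp point (between the pads) lies 19 mm behind it; z points along the fingers, y is the line along which they close (so a half turn about z gives the same grasp; the last joint's range is limited). The gripper opens to 92 mm and grips with 3 to 60 N. Pads are 19 mm wide; open, the fingers measure 130 mm over their backs; the gripper's body (75 mm by 190 mm) begins 47 mm behind the grasp point.
Start: joints at [-1.225, 0.434, 0.025, 1.573, -0.012, 1.134, -0.075], TCP at [0.271, 0.563, 0.227] pointing down, gripper open.
Joint ranges: [-2.62, 2.62], [-0.44, 2.09], [-1.27, 1.32], [0.08, 2.57], [-1.32, 4.46], [0.12, 2], [-2.74, 2.74]. Speed limits (rad/s): [2.22, 2.22, 3.01, 3.01, 3.14, 3.14, 3.14].

## Interface

Orientations are given as a rotation vector (axis times angle).
In Python, from cell import ctrl gives the robot as it stands. The module is installed in compiled form; this text tells all that it offers.
- The arm moves only by the tool play_rows, never from a script. Its argument "plan" is a list that holds one entry, the list of rows, each a list of 7 numbers: the shift along the tool's x, y, z in units of 60 cm (1.0 is 60 cm), then the turn, a rotation vector about the tool's x, y, z in units of pi/2 rad (1.0 is pi/2 rad), then the gripper command: -1 is fully open, 1 is shut, values between are in proportion. In form: [[[tx, ty, tz, wx, wy, wz, claw], ...]]. A call has 1 to 12 rows; each row is the pose to reach, as a shift and turn from the pose commanded when the call began, along the tool's axes at that moment; what a row does not reach only later rows make up. A row lasts 1/12 s, in which the tool goes at most 41.7 mm and 7.16 degrees, less where a joint would pass 70% of its speed; a pose out of reach is approached as far as the arm can. A call with a number of a shift or a turn outside -1 to 1 is refused whole. A call with a gripper value outside its range is refused whole. The fingers move at their own pace and stop on an object; "newtons" is the grip in N (left out, the last holds). Time passes only in rows, so rows that repeat a pose let the fingers close. It gives the time, the measured TCP pose, the force, the opening and the grip force at its end, in the units of the state.
- ctrl.read_state(): the state, without advancing time (a new reading comes with each control period).
- ctrl.camera(name): name is "side" or "top" or "wrist"; returns the picture (420x560x3 uint8, red, green, blue); there is no depth.
- ctrl.camera_params(name): a dict with "fov_y" (degrees; the focal length in pixels is half the picture's height over the tangent of half this angle, whatever the lens; pixels are square), "cx", "cy" (the principal point, pixels), "position" and "attitude" of the camera in the world. Camera axes: x right, y down, z forward; pixel columns grow to the right and rows downward; lengths in m; the calibration is good to about 2 mm. A picture is of the moment at which its call begins: read the wrist's pose just before it. camera_params takes no time and is no camera call; for the wrist camera it gives the pose at the moment of the call.
- ctrl.close_job(): hands the job in; it is judged then, once.
The state is a dict: "clock": time; "joint_pos": joint angles; "dq": joint speeds; "joint_torque": joint torques, N m; "ee_pos": TCP position; "tool_rot": TCP orientation; "wrist_force": force on the tool from outside, world axes, zero at the start; "moment": the same for the moment, N m; "finger_gap": finger opening in m; "grip_force": force on a finger pad.
Only numpy, scipy, OpenCV 4.12 (cv2) and the standard library are available. Lean on these libraries where they do the work, as an engineer would, in place of code of your own. Each camera call takes 0.05 s, during which the arm holds its last target. There are 200 camera calls.

## Task

The square jar on the bench shaker is to be sampled: swing the shaker's hold-down arm well back, clear of the jar, then unscrew the tight cap while the jar stays seated in its cradle. As soon as the thread lets go, lift the cap straight up, and do not lay it down: finish still gripping it, level and centred, with its lower edge about 3 cm above the open mouth, so that nothing falls in. Leave the other things on the table where they stand.

Things in the scene. Friction and masses are not known exactly. Their poses are not given: they have to be found in the camera images.
- shaker: white bench shaker, 190 x 200 mm, fixed. Origin: centre of its underside, right below the jar; x to its back, y to its left, z up; control panel on the -x side. Platform 204 mm square, top at z 72 mm; in its middle a square cradle of four corner angles up to z 102 mm; at its rear left (x 82, y 82 mm) a 14 mm pillar up to z 218 mm carries the hold-down arm.
- hold_arm (a joint): swing of the hold-down arm about the pillar, rad. 0: its padded foot stands 3 mm above the middle of the cap and bars the way to it; grows as the arm turns clockwise seen from above, out to the shaker's left; stop at 1.9. Friction (0.06 N m) keeps it where it is left; 1.5 or more is well clear. Flat bar 14 mm wide, pad underside at z 198 mm, upper side at z 212 mm.
- swing_knob (a point): grip point of the upright round knob on the free end of the hold-down arm, right above the foot: black, 20 mm in diameter, from z 220 to 244 mm on a 13 mm thick neck. The point is on its axis at z 229 mm. It is fixed to the arm and moves on a circle of 116 mm radius about pivot_axis.
- pivot_axis (a point): point on the axis of the pillar, at the height of swing_knob (z 229 mm).
- jar: loose white plastic jar, 64 mm square and 84 mm high below a round neck, about 0.3 kg; stands in the cradle with 1.2 mm of play all round, so it cannot turn, but it can be lifted out. Origin: centre of its underside (z 74 mm); z up along its axis, sides along x and y.
- jar_mouth (a point): centre of the jar's round mouth, at the top of its rim, 116 mm above the jar's underside; the neck is 41 mm in diameter and has three short threads outside.
- cap: black ribbed screw cap, 56 mm in diameter, 22 mm high, 0.04 kg, screwed onto the jar. Origin: centre of its lower edge, 17 mm below the mouth when closed (z 173 mm); z up along its axis. Below it are 7 mm of free neck above the jar's shoulder. A squeezed sealing ring (22 N) makes it tight: about 0.3 N m to turn; a grip of 20 to 40 N on its sides holds it.
- cap_top (a point): centre of the cap's flat top, z 195 mm when closed. It unscrews counter-clockwise seen from above on a steep three-start thread: after 1.0 to 1.7 rad from closed (1.4 is best) it is free and can be lifted straight off; the thread lets it rise up to 3 mm meanwhile. Before that, lifting it lifts the jar; past about 1.7 rad it meets the next thread's end.
- pipette: bystander: pipette, 249 mm long, lying on the table to the right of the shaker. Leave alone.
- timer: bystander: bench timer, 66 mm square and 19 mm high, on the table left of the shaker. Leave alone.
- beaker: bystander: empty plastic beaker, 56 mm wide and 69 mm high, on the table behind the shaker, to the right. Leave alone.
- amber_bottle: bystander: brown bottle with black cap, 50 mm wide and 89 mm high, on the table behind the shaker, to the left. Leave alone.

How it is judged:
On the way, in this order (a step that is already met when the one before it is completed fails the run):
1. the hold-down arm is swung clear of the jar, the cap still closed (value of joint hold_arm above 1.2 rad and angle between the x axis of cap and the x axis of jar, either way round below 0.3 rad and z of cap in the frame of jar_mouth below -0.013 m), for 0.2 s.
2. the cap is unscrewed, with the jar seated in its cradle (angle between the x axis of cap and the x axis of jar, either way round above 0.75 rad and z of cap in the frame of jar_mouth below -0.005 m and z of jar in the frame of shaker below 0.079 m), for 0.05 s.
3. the cap is lifted off the neck (z of cap in the frame of jar_mouth above 0.005 m and contact force between cap and jar below 0.05 N), for 0.05 s.
At the end, for the whole second after the job is handed in: The fingers hold the cap still, touching nothing else, its lower edge 15 to 50 mm above the mouth, within 15 mm of its centre, tilted under 0.15 rad; the jar stands seated in its cradle (within 3 mm, upright within 0.04 rad); the hold-down arm is beyond 1.2 rad (value of joint hold_arm above 1.2 rad and contact force between cap and the fingers above 1 N and contact force between cap and jar below 0.05 N and contact force between cap and shaker below 0.05 N and z of cap in the frame of jar_mouth between 0.015 and 0.05 m and horizontal distance between cap and jar_mouth below 0.015 m and angle between cap's own z axis and vertical below 0.15 rad and linear speed of cap below 0.02 m/s and z of jar in the frame of shaker below 0.077 m and horizontal distance between jar and shaker below 0.004 m and angle between jar's own z axis and vertical below 0.04 rad); the arm keeps its last pose, push and grip.
It fails at once if the jar is lifted more than 8 mm or tipped in its cradle (z of jar in the frame of shaker above 0.082 m or angle between jar's own z axis and vertical above 0.15 rad).
It fails at once if a bystander is moved more than 20 mm (distance of any of pipette, timer, beaker, amber_bottle from where it was at the start of the episode above 0.02 m).
It fails at once if the freed cap is laid or dropped on the table or the shaker (contact force between cap and shaker above 0.3 N or height (world z) of cap below 0.15 m).
It also fails if it takes over 58 s, if anything falls off the work surface, if the arm or the gripper's body presses on something with over 40 N, if the wrist force passes 120 N, or if a joint passes its speed limit or range.

## Working session

There is one attempt and no reset: what is moved stays moved. The work goes in short steps, Python scripts to look and compute and a tool call to move; the robot and the scene stay as the last step left them, time stands still between calls to the robot, and variables do not carry over. Pictures are saved under pics/ and viewed, at most 10 in all, crops included, and the job is handed in when it is done.

Besides the shell and the picture viewer there is one more tool, called after "Call:" as name(argument=value, ...) on one line, values as JSON. play_rows: Moves the arm, as the interface text tells. Shifts and turns lie within -1 to 1; 1 stands for 60 cm of shift or pi/2 rad of turn. Its arguments: {"type":"object","properties":{"plan":{"type":"array","items":{"type":"array","items":{"type":"array","items":{"type":"number"}}}},"newtons":{"type":"number"}},"required":["plan"]}

```bash
mkdir -p pics
python3 - <<'E'
from cell import ctrl
import cv2
print(ctrl.read_state())
for n in ("side","top"):
    print(n,ctrl.camera_params(n))
    cv2.imwrite(f"pics/{n}0.png",ctrl.camera(n)[:,:,::-1])
print(ctrl.camera_params("wrist"))
E
```

```text
{'clock': 0.0, 'joint_pos': array([-1.22461843,  0.43522462,  0.02494641,  1.574088  , -0.01159663,
        1.13396117, -0.07511522]), 'dq': array([ 0.00032701, -0.00159221, -0.00183988, -0.00061009, -0.00020372,
       -0.00113102,  0.00136855]), 'joint_torque': array([ 5.58481815e-05, -6.67842937e+01,  9.84726660e-01, -3.14465868e+01,
       -6.06392696e-02,  4.28353669e-02,  2.00233872e-04]), 'ee_pos': array([0.27098824, 0.56264702, 0.22594714]), 'tool_rot': array([-6.99081501e-01, -3.06260549e+00,  2.39006361e-03]), 'wrist_force': array([-0.07565933,  0.416156  , -0.46730327]), 'moment': array([ 0.01648461, -0.00766612, -0.01385418]), 'grip_force': 0.0, 'finger_gap': 0.09163373692614005}
side {'fov_y': 43.29448949936119, 'cx': 276.3819024310238, 'cy': 214.8873056840558, 'position': array([ 0.64800577, -0.69735884,  0.86006781]), 'attitude': array([-2.28652552, -0.05973407,  0.05394714])}
top {'fov_y': 44.64656184071898, 'cx': 277.1899395028016, 'cy': 215.1017406881962, 'position': array([0.47836276, 0.10730486, 1.1244732 ]), 'attitude': array([-2.17020899,  2.14418785, -0.16042828])}
{'fov_y': 70.11014220246261, 'cx': 280.98624887750407, 'cy': 208.25302356196642, 'position': array([0.21200268, 0.59174878, 0.38388011]), 'attitude': array([2.4769482 , 1.55639782, 0.19110801])}
```

View pics/top0.png

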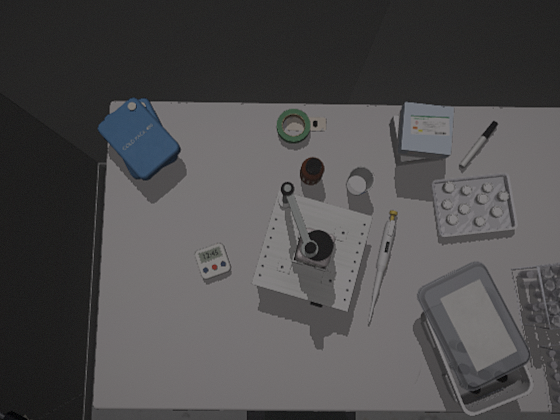

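View pics/side0.png

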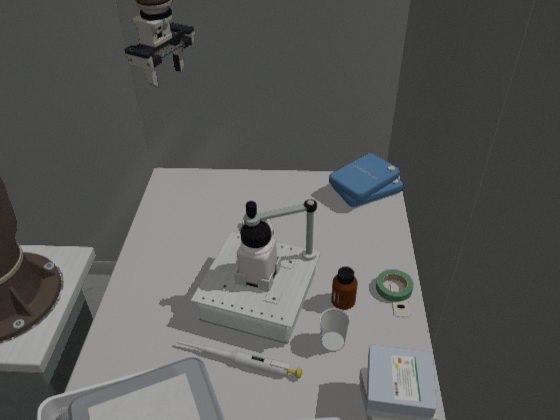

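Top: shaker around (313,250), pillar top at (287,188), knob at about (310,248). Side: knob (251,208), pillar top (310,205). I'll enlarge both.

Run:
```python
import cv2,numpy as np
a=cv2.imread("pics/top0.png")[175:325,245:380]
b=cv2.imread("pics/side0.png")[190:340,190:325]
o=np.hstack([cv2.resize(x,(400*1,444),interpolation=cv2.INTER_CUBIC) for x in(a,b)])
o=cv2.convertScaleAbs(o,alpha=1.6,beta=15)
cv2.imwrite("pics/crop0.png",o)
```

```text
(no output)
```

View pics/crop0.png

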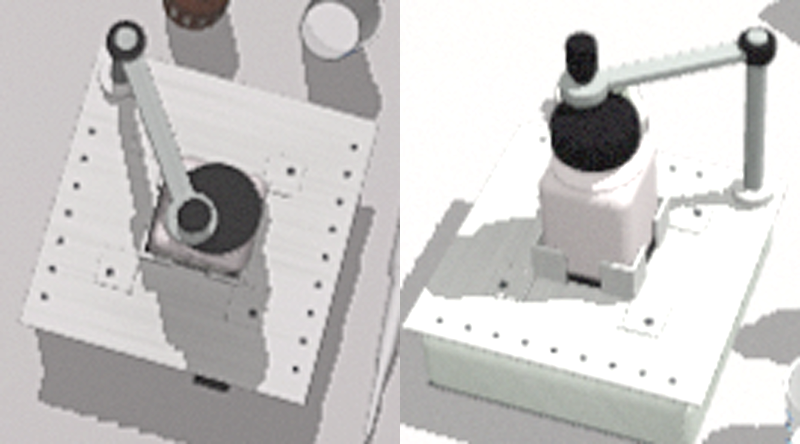

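```bash
cat > h.py <<'E'
import numpy as np,cv2
from scipy.spatial.transform import Rotation as R
from scipy.optimize import least_squares
from cell import ctrl
def proj(p,P):
    R_=R.from_rotvec(P["attitude"]).as_matrix(); c=(np.asarray(p)-P["position"])@R_
    f=210/np.tan(np.radians(P["fov_y"]/2))
    return c[...,:2]/c[...,2:]*f+[P["cx"],P["cy"]]
def S(q,p):  # shaker->world
    c,s=np.cos(q[2]),np.sin(q[2]); p=np.asarray(p,float)
    return np.stack([q[0]+c*p[...,0]-s*p[...,1],q[1]+s*p[...,0]+c*p[...,1],p[...,2]],-1)
def knob(h,z=.229,r=.116):
    a=np.arctan2(-.082,-.082)-h
    return [.082+r*np.cos(a),.082+r*np.sin(a),z]
E
cat > fit.py <<'E'
from h import *
T,Sd=ctrl.camera_params("top"),ctrl.camera_params("side")
k=135/400
cr=np.array([[.102,-.102,.072],[-.102,-.102,.072],[-.102,.102,.072]])
obsT=np.array([[377,122],[307,405],[22,322],[195,214],[127,40],[217,208]])*k+[245,175]
obsS=np.array([[385,187],[300,405],[3,325],[181,45],[357,42],[196,132]])*k+[190,190]
crS=np.array([[.102,.102,.072],[.102,-.102,.072],[-.102,-.102,.072]])
def model(q):
    e=np.array([knob(q[3],.242),[.082,.082,.222],[0,0,.195]])
    return proj(S(q,np.vstack([cr,e])),T)-obsT, proj(S(q,np.vstack([crS,e])),Sd)-obsS
r=least_squares(lambda q:np.concatenate(model(q)).ravel(),[.5,.05,-.25,0],loss="soft_l1")
print(r.x,r.cost); [print(m.round(1)) for m in model(r.x)]
q=r.x
print("knob",S(q,knob(q[3])),"pivot",S(q,[.082,.082,.229]),"cap",S(q,[0,0,.195]))
E
python3 fit.py
```

```text
[ 0.55178984  0.01977691 -0.2653655   0.16545495] 10.925912246114688
[[ 0.9 -0.6]
 [-0.4 -0.3]
 [-0.8  0. ]
 [ 0.4 -0.1]
 [ 0.1 -1.4]
 [ 0.4 -0.5]]
[[ 0.5 -1.2]
 [-0.1  0.9]
 [-1.3  1.3]
 [-0.7 -0.4]
 [-0.3 -3.5]
 [-1.  -4.2]]
knob [0.54364104 0.03712661 0.229     ] pivot [0.65242505 0.07740116 0.229     ] cap [0.55178984 0.01977691 0.195     ]
```

```bash
cat >> h.py <<'E'
def yaw(M): return np.arctan2(M[1,1],M[0,1])  # heading of tool y
def rel(target,ang,s=None):
    """shift in tool axes /0.6 and turn units to put TCP at target with tool y heading ang (mod pi), pointing down"""
    s=s or ctrl.read_state(); M=R.from_rotvec(s["tool_rot"]).as_matrix()
    y=np.array([np.cos(ang),np.sin(ang),0]); z=np.array([0,0,-1.]); D=np.stack([np.cross(y,z),y,z],1)
    sh=M.T@(np.asarray(target)-s["ee_pos"])/.6; w=R.from_matrix(M.T@D).as_rotvec()/(np.pi/2)
    return np.round(np.r_[sh,w],4)
E
python3 - <<'E'
from h import *
s=ctrl.read_state();M=R.from_rotvec(s["tool_rot"]).as_matrix()
print(M.round(3),yaw(M))
for a in(1.925,1.925-np.pi): print(rel([.5436,.0371,.28],a))
E
```

```text
[[-0.901  0.434 -0.   ]
 [ 0.434  0.901 -0.001]
 [-0.    -0.001 -1.   ]] 1.121907412889317
[-7.894e-01 -5.922e-01 -8.900e-02 -9.000e-04 -3.000e-04 -5.113e-01]
[-7.8940e-01 -5.9220e-01 -8.9000e-02 -3.0000e-04  1.1000e-03  1.4887e+00]
```

Call:
play_rows(plan=[[[0,0,-0.11,0,0,-0.1,-1],[-0.05,-0.03,-0.11,0,0,-0.15,-1],[-0.75,-0.56,-0.11,0,0,-0.511,-1],[-0.75,-0.56,-0.11,0,0,-0.511,-1],[-0.75,-0.56,-0.11,0,0,-0.511,-1],[-0.75,-0.56,-0.11,0,0,-0.511,-1],[-0.75,-0.56,-0.11,0,0,-0.511,-1],[-0.75,-0.56,-0.11,0,0,-0.511,-1],[-0.75,-0.56,-0.11,0,0,-0.511,-1],[-0.75,-0.56,-0.11,0,0,-0.511,-1],[-0.75,-0.56,-0.11,0,0,-0.511,-1],[-0.75,-0.56,-0.11,0,0,-0.511,-1]]])

```text
clock: 1.1
ee_pos: [0.4789, 0.1648, 0.2926]
tool_rot: [0.553, -3.092, -0.0]
wrist_force: [0.8, 1.4, -0.5]
finger_gap: 0.092
grip_force: 0.0
```

Run:
```python
from h import *
s=ctrl.read_state();print(s["joint_pos"],s["ee_pos"])
print(rel([.5436,.0371,.29],1.925))
```

```text
[-0.51469106  0.18728544  0.09314208  1.76092889 -0.01870357  1.19439012
  1.50837571] [0.47891923 0.1648027  0.29255312]
[-2.74e-02 -2.37e-01  4.20e-03  0.00e+00 -1.00e-04 -2.00e-04]
```

Call:
play_rows(plan=[[[-0.027,-0.237,0.004,0,0,0,-1],[-0.027,-0.237,0.004,0,0,0,-1],[-0.027,-0.237,0.004,0,0,0,-1],[-0.027,-0.237,0.004,0,0,0,-1],[-0.027,-0.237,0.004,0,0,0,-1],[-0.027,-0.237,0.004,0,0,0,-1]]])

```text
clock: 1.6
ee_pos: [0.5431, 0.0379, 0.2897]
tool_rot: [0.548, -3.092, 0.0]
wrist_force: [-1.1, -0.3, 0.8]
finger_gap: 0.0917
grip_force: 0.0
```

Run:
```python
from h import *
P=ctrl.camera_params("wrist");s=ctrl.read_state();im=ctrl.camera("wrist")
cv2.imwrite("pics/w1.png",cv2.convertScaleAbs(im[:,:,::-1],alpha=1.6,beta=15))
q=[.5518,.0198,-.2654]
print(s["ee_pos"],rel([.5436,.0371,.29],1.925))
for p in ([.0,0,.195],knob(.1655,.244),[.082,.082,.222]): print(proj(S(q,p),P))
```

```text
[0.54308244 0.03794663 0.28970398] [ 0.0001 -0.0043 -0.0003  0.0005 -0.0005 -0.0005]
[257.45805383 212.49428307]
[278.95660809 227.8678049 ]
[279.82000814 346.11144246]
```

View pics/w1.png

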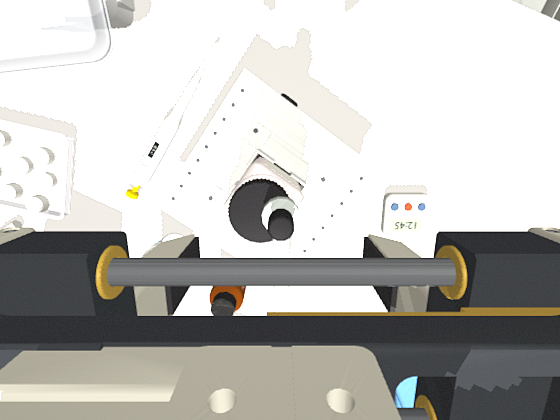

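The wrist view shows the knob top at about (281,230) and the cap centre at about (260,211). Both are within 3 px of prediction, so I'll descend and grip the knob.

Call:
play_rows(newtons=8, plan=[[[0,-0.001,0.06,0,0,0,-1],[0,-0.001,0.123,0,0,0,-1],[0,-0.001,0.123,0,0,0,-1],[0,-0.001,0.123,0,0,0,1],[0,-0.001,0.123,0,0,0,1],[0,-0.001,0.123,0,0,0,1],[0,-0.001,0.123,0,0,0,1],[0,-0.001,0.123,0,0,0,1],[0,-0.001,0.123,0,0,0,1],[0,-0.001,0.123,0,0,0,1],[0,-0.001,0.123,0,0,0,1],[0,-0.001,0.123,0,0,0,1]]])

```text
clock: 2.65
ee_pos: [0.5433, 0.0385, 0.2165]
tool_rot: [-0.553, 3.092, 0.0]
wrist_force: [0.5, -0.7, -0.6]
finger_gap: 0.0366
grip_force: 0.0
```

Run:
```python
from h import *
s=ctrl.read_state();q=[.5518,.0198,-.2654]
print(s["ee_pos"],s["wrist_force"],s["finger_gap"],s["grip_force"])
for i,d in enumerate(np.arange(.12,1.57,.12)):
    k=S(q,knob(.1655+d)); k[2]=s["ee_pos"][2]
    dlt=rel(k,1.925-d); print(i,round(d,2),dlt)
```

```text
[0.54333152 0.03854592 0.21652716] [ 0.48731438 -0.67056481 -0.56125679] 0.03660557223781954 0.0
0 0.12 [-0.0011  0.0208  0.      0.      0.0001  0.0761]
1 0.24 [-5.200e-03  4.360e-02  0.000e+00  0.000e+00  1.000e-04  1.525e-01]
2 0.36 [-1.200e-02  6.580e-02  0.000e+00  0.000e+00  1.000e-04  2.289e-01]
3 0.48 [-2.150e-02  8.690e-02  0.000e+00  0.000e+00  1.000e-04  3.053e-01]
4 0.6 [-3.340e-02  1.068e-01  0.000e+00  0.000e+00  1.000e-04  3.817e-01]
5 0.72 [-4.760e-02  1.252e-01  0.000e+00  0.000e+00  1.000e-04  4.581e-01]
6 0.84 [-6.390e-02  1.417e-01  0.000e+00  1.000e-04  1.000e-04  5.345e-01]
7 0.96 [-8.200e-02  1.561e-01  0.000e+00  1.000e-04  1.000e-04  6.109e-01]
8 1.08 [-1.018e-01  1.682e-01  0.000e+00  1.000e-04  1.000e-04  6.872e-01]
9 1.2 [-1.228e-01  1.779e-01  0.000e+00  1.000e-04  1.000e-04  7.636e-01]
10 1.32 [-1.449e-01  1.850e-01  0.000e+00  1.000e-04  1.000e-04  8.400e-01]
11 1.44 [-1.677e-01  1.895e-01  0.000e+00  1.000e-04  1.000e-04  9.164e-01]
12 1.56 [-1.908e-01  1.911e-01  0.000e+00  1.000e-04  1.000e-04  9.928e-01]
```

Fingers are still closing (36 mm), so I'll let them finish.

Call:
play_rows(plan=[[[0,0,0,0,0,0,1],[0,0,0,0,0,0,1],[0,0,0,0,0,0,1],[0,0,0,0,0,0,1],[0,0,0,0,0,0,1],[0,0,0,0,0,0,1]]])

```text
clock: 3.15
ee_pos: [0.5433, 0.0385, 0.2164]
tool_rot: [0.553, -3.092, 0.0]
wrist_force: [0.2, -0.2, -0.3]
finger_gap: 0.0195
grip_force: 8.0
```

Call:
play_rows(plan=[[[-0.001,0.021,0,0,0,0.076,1],[-0.005,0.044,0,0,0,0.152,1],[-0.012,0.066,0,0,0,0.229,1],[-0.021,0.087,0,0,0,0.305,1],[-0.033,0.107,0,0,0,0.382,1],[-0.048,0.125,0,0,0,0.458,1],[-0.064,0.142,0,0,0,0.534,1],[-0.082,0.156,0,0,0,0.611,1],[-0.102,0.168,0,0,0,0.687,1],[-0.123,0.178,0,0,0,0.764,1],[-0.145,0.185,0,0,0,0.84,1],[-0.168,0.19,0,0,0,0.916,1]]])

```text
clock: 4.15
ee_pos: [0.5981, 0.1819, 0.2164]
tool_rot: [-1.628, -2.686, -0.0]
wrist_force: [0.4, -0.8, 1.9]
finger_gap: 0.0196
grip_force: 8.0
```

Run:
```python
from h import *
s=ctrl.read_state();q=[.5518,.0198,-.2654]
print(s["ee_pos"],s["wrist_force"],s["finger_gap"],s["grip_force"],s["joint_pos"])
v=s["ee_pos"][:2]-S(q,[.082,.082,.2])[:2]; print(np.linalg.norm(v),(-2.356-.2654-np.arctan2(v[1],v[0]))%(2*np.pi))
for h in(1.6,1.68):
    k=S(q,knob(h)); k[2]=s["ee_pos"][2]; print(rel(k,1.925+.1655-h))
```

```text
[0.5980819  0.18192651 0.21643431] [ 0.3793659  -0.84629905  1.85419988] 0.019613883625115403 7.995247820508666 [-0.67689603  0.46110693  0.43876426  1.61162776 -0.2130403   1.11713908
  0.29675182]
0.1177962154094426 1.6113769294678448
[-0.003  -0.0022 -0.     -0.0003 -0.0007 -0.006 ]
[-0.0035  0.0133 -0.     -0.0004 -0.0007  0.045 ]
```

Call:
play_rows(plan=[[[-0.003,0.013,0,0,0,0.045,1],[-0.003,0.013,0,0,0,0.045,1],[-0.003,0.013,0,0,0,0.045,-0.2],[-0.003,0.013,0,0,0,0.045,-0.2],[-0.003,0.013,0,0,0,0.045,-0.2],[-0.003,0.013,0,0,0,0.045,-0.2],[-0.003,0.013,0,0,0,0.045,-0.2],[-0.003,0.013,-0.03,0,0,0.045,-1],[-0.003,0.013,-0.08,0,0,0.045,-1],[-0.003,0.013,-0.12,0,0,0.045,-1],[-0.003,0.013,-0.12,0,0,0.045,-1]]])

```text
clock: 5.07
ee_pos: [0.6083, 0.1824, 0.2937]
tool_rot: [1.714, 2.627, 0.01]
wrist_force: [1.0, 0.6, -0.4]
finger_gap: 0.0752
grip_force: 0.0
```

Run:
```python
from h import *
s=ctrl.read_state();print(s["ee_pos"],s["joint_pos"])
for a in (-.7,-.9): print(rel([.5518,.0198,.28],a))
```

```text
[0.6083296  0.18236564 0.29368807] [-0.69212036  0.42159422  0.47664505  1.48104578 -0.19812711  1.27913231
  0.21892274]
[-0.21   -0.1955  0.0214  0.0045 -0.0024  0.7095]
[-0.21   -0.1955  0.0214  0.0043 -0.0029  0.8369]
```

Call:
play_rows(plan=[[[-0.21,-0.195,0.01,0.004,-0.002,0.77,-1],[-0.21,-0.195,0.01,0.004,-0.002,0.77,-1],[-0.21,-0.195,0.01,0.004,-0.002,0.77,-1],[-0.21,-0.195,0.01,0.004,-0.002,0.77,-1],[-0.21,-0.195,0.01,0.004,-0.002,0.77,-1],[-0.21,-0.195,0.01,0.004,-0.002,0.77,-1],[-0.21,-0.195,0.01,0.004,-0.002,0.77,-1],[-0.21,-0.195,0.01,0.004,-0.002,0.77,-1],[-0.21,-0.195,0.01,0.004,-0.002,0.77,-1],[-0.21,-0.195,0.01,0.004,-0.002,0.77,-1],[-0.21,-0.195,0.01,0.004,-0.002,0.77,-1],[-0.21,-0.195,0.01,0.004,-0.002,0.77,-1]]])

```text
clock: 6.07
ee_pos: [0.5497, 0.0199, 0.2822]
tool_rot: [-2.906, -1.193, 0.011]
wrist_force: [-0.2, 0.3, 0.3]
finger_gap: 0.0918
grip_force: 0.0
```

Run:
```python
from h import *
P=ctrl.camera_params("wrist");s=ctrl.read_state();im=ctrl.camera("wrist")
q=[.5518,.0198,-.2654]
print(s["ee_pos"],s["joint_pos"],yaw(R.from_rotvec(s["tool_rot"]).as_matrix()),rel([.5518,.0198,.172],-.8))
print(proj(S(q,[0,0,.195]),P),proj(S(q,[.082,.082,.222]),P))
c=cv2.convertScaleAbs(im[110:310,180:420,::-1],alpha=2,beta=30)
cv2.imwrite("pics/w2.png",cv2.resize(c,(720,600),interpolation=cv2.INTER_CUBIC))
```

```text
[0.54968075 0.01992111 0.28224333] [-0.72121149  0.32195248  0.79015344  1.71394047 -0.23997788  1.21334907
 -0.66219163] -0.7916643913571558 [ 0.0034  0.0032  0.1838 -0.0021  0.0038  0.0056]
[283.78879544 210.25994338] [329.1292794   57.71901195]
```

View pics/w2.png

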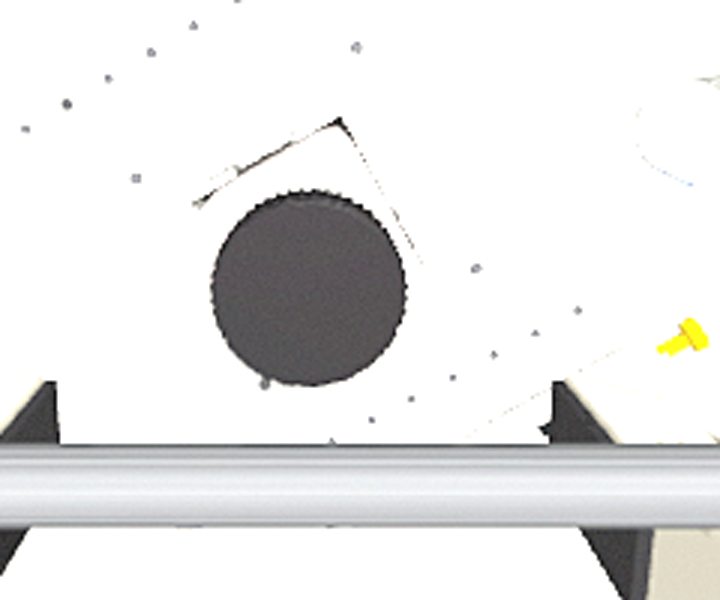

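Cap centre is at (283,208.5), against a prediction of (284,210). I'll put a number on that small correction.

Run:
```python
from h import *
P=ctrl.camera_params("wrist")
r=least_squares(lambda x:proj([x[0],x[1],.195],P)-[283,208.5],[.55,.02]);print(r.x)
p=[*((r.x+[.5518,.0198])/2),.172];print(p,rel(p,-.8))
```

```text
[0.55244692 0.02136682]
[np.float64(0.5521234604807026), np.float64(0.020583409250061354), 0.172] [ 0.0047  0.0027  0.1838 -0.0021  0.0038  0.0056]
```

Call:
play_rows(newtons=32, plan=[[[0.005,0.003,0.06,-0.002,0.004,0.006,-1],[0.005,0.003,0.11,-0.002,0.004,0.006,-1],[0.005,0.003,0.15,-0.002,0.004,0.006,-1],[0.005,0.003,0.175,-0.002,0.004,0.006,-1],[0.005,0.003,0.183,-0.002,0.004,0.006,-1],[0.005,0.003,0.183,-0.002,0.004,0.006,-1],[0.005,0.003,0.183,-0.002,0.004,0.006,1],[0.005,0.003,0.183,-0.002,0.004,0.006,1],[0.005,0.003,0.183,-0.002,0.004,0.006,1],[0.005,0.003,0.183,-0.002,0.004,0.006,1],[0.005,0.003,0.183,-0.002,0.004,0.006,1],[0.005,0.003,0.183,-0.002,0.004,0.006,1]]])

```text
clock: 7.12
ee_pos: [0.5527, 0.0208, 0.173]
tool_rot: [-2.913, -1.176, -0.002]
wrist_force: [-1.4, 1.5, 0.7]
finger_gap: 0.0564
grip_force: 1.1
```

Call:
play_rows(plan=[[[0,0,0,0,0,0,1],[0,0,0,0,0,0,1],[0,0,0,0,0,0,1],[0,0,0,0,0,0,1],[0,0,0,0,0,0,1],[0,0,0,0,0,0,1]]])

```text
clock: 7.62
ee_pos: [0.5526, 0.0208, 0.1728]
tool_rot: [-2.913, -1.175, -0.001]
wrist_force: [-1.6, 1.1, 6.1]
finger_gap: 0.0558
grip_force: 32.0
```

Run:
```python
from h import *
s=ctrl.read_state();print({k:np.round(v,3) for k,v in s.items()},yaw(R.from_rotvec(s["tool_rot"]).as_matrix()))
```

```text
{'clock': np.float64(7.617), 'joint_pos': array([-0.661,  0.434,  0.732,  1.862, -0.347,  0.976, -0.581]), 'dq': array([ 0.001, -0.003, -0.001, -0.001, -0.001,  0.001,  0.   ]), 'joint_torque': array([ 8.5300e-01, -5.0287e+01,  1.0046e+01, -2.6319e+01,  2.3900e-01,
       -7.8700e-01,  3.0000e-03]), 'ee_pos': array([0.553, 0.021, 0.173]), 'tool_rot': array([-2.913e+00, -1.175e+00, -1.000e-03]), 'wrist_force': array([-1.63 ,  1.094,  6.136]), 'moment': array([0.228, 0.527, 0.013]), 'grip_force': np.float64(32.001), 'finger_gap': np.float64(0.056)} -0.8037627170489852
```

Call:
play_rows(plan=[[[0,0,0,0,0,-0.06,1],[0,0,0,0,0,-0.12,1],[0,0,-0.0005,0,0,-0.18,1],[0,0,-0.001,0,0,-0.24,1],[0,0,-0.001,0,0,-0.3,1],[0,0,-0.001,0,0,-0.3,1]]])

```text
clock: 8.12
ee_pos: [0.5529, 0.0203, 0.1734]
tool_rot: [2.555, 1.828, 0.002]
wrist_force: [0.3, 0.3, 2.3]
finger_gap: 0.0551
grip_force: 32.0
```

Call:
play_rows(plan=[[[0,0,-0.0005,0,0,-0.07,1],[0,0,-0.001,0,0,-0.14,1],[0,0,-0.0015,0,0,-0.21,1],[0,0,-0.002,0,0,-0.28,1],[0,0,-0.002,0,0,-0.35,1],[0,0,-0.002,0,0,-0.42,1],[0,0,-0.002,0,0,-0.49,1],[0,0,-0.002,0,0,-0.56,1],[0,0,-0.002,0,0,-0.59,1],[0,0,-0.002,0,0,-0.59,1]]])

```text
clock: 8.95
ee_pos: [0.5524, 0.0203, 0.1741]
tool_rot: [-1.475, -2.773, -0.0]
wrist_force: [0.0, 0.4, -0.7]
finger_gap: 0.0551
grip_force: 32.0
```

Run:
```python
from h import *
s=ctrl.read_state();print({k:np.round(v,3) for k,v in s.items()},yaw(R.from_rotvec(s["tool_rot"]).as_matrix()))
a=ctrl.camera("side")[190:300,190:325,::-1];b=ctrl.camera("top")[175:325,200:335,::-1]
o=np.hstack([cv2.resize(a,(400,326),interpolation=cv2.INTER_CUBIC),cv2.resize(b[:110],(400,326),interpolation=cv2.INTER_CUBIC)])
cv2.imwrite("pics/c3.png",cv2.convertScaleAbs(o,alpha=1.6,beta=15))
```

```text
{'clock': np.float64(8.95), 'joint_pos': array([-0.412,  0.378,  0.373,  1.842, -0.166,  0.952,  0.628]), 'dq': array([-0.012,  0.002,  0.017, -0.   , -0.012,  0.003, -0.086]), 'joint_torque': array([  0.271, -56.299,   4.709, -28.049,   0.121,   0.073,   1.308]), 'ee_pos': array([0.552, 0.02 , 0.174]), 'tool_rot': array([-1.475, -2.773, -0.   ]), 'wrist_force': array([ 0.014,  0.413, -0.662]), 'moment': array([-0.038,  0.006, -0.019]), 'grip_force': np.float64(31.999), 'finger_gap': np.float64(0.055)} 0.5931977753504304
```

View pics/c3.png

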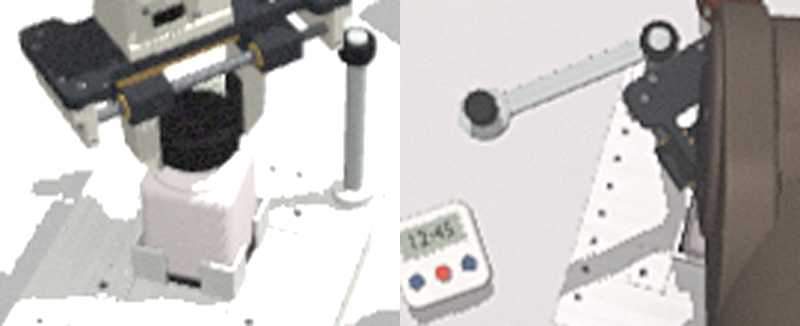

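The side crop shows the cap gripped with the jar still seated, and the top crop shows the hold-down arm well to the left. Next is a gentle test lift, watching the weight.

Call:
play_rows(plan=[[[0,0,-0.002,0,0,0,1],[0,0,-0.004,0,0,0,1],[0,0,-0.006,0,0,0,1],[0,0,-0.008,0,0,0,1],[0,0,-0.008,0,0,0,1],[0,0,-0.008,0,0,0,1]]])

```text
clock: 9.55
ee_pos: [0.5526, 0.0207, 0.1793]
tool_rot: [1.474, 2.774, 0.001]
wrist_force: [-0.6, -0.1, -1.0]
finger_gap: 0.0553
grip_force: 32.0
```

Call:
play_rows(plan=[[[0,0,-0.005,0,0,0,1],[0,0,-0.01,0,0,0,1],[0,0,-0.016,0,0,0,1],[0,0,-0.024,0,0,0,1],[0,0,-0.034,0,0,0,1],[0,0,-0.044,0,0,0,1],[0,0,-0.054,0,0,0,1],[0,0,-0.062,0,0,0,1],[0,0,-0.067,0,0,0,1],[0,0,-0.067,0,0,0,1],[0,0,-0.067,0,0,0,1],[0,0,-0.067,0,0,0,1]]])

```text
clock: 10.55
ee_pos: [0.5523, 0.0206, 0.2192]
tool_rot: [-1.474, -2.774, -0.0]
wrist_force: [0.1, 0.2, 0.3]
finger_gap: 0.0555
grip_force: 32.0
```

Run:
```python
from h import *
s=ctrl.read_state();print({k:np.round(v,3) for k,v in s.items()},rel([.5521,.0206,.2198],.593))
a=ctrl.camera("side")[170:300,190:325,::-1]
cv2.imwrite("pics/c4.png",cv2.convertScaleAbs(cv2.resize(a,(600,578),interpolation=cv2.INTER_CUBIC),alpha=1.6,beta=15))
```

```text
{'clock': np.float64(10.55), 'joint_pos': array([-0.426,  0.331,  0.387,  1.786, -0.142,  1.052,  0.606]), 'dq': array([-0.001,  0.003, -0.002,  0.002,  0.   , -0.001,  0.001]), 'joint_torque': array([ 1.3000e-02, -5.4557e+01,  4.6800e+00, -3.0162e+01, -2.3000e-02,
        8.0000e-02, -2.0000e-03]), 'ee_pos': array([0.552, 0.021, 0.219]), 'tool_rot': array([-1.474, -2.774, -0.   ]), 'wrist_force': array([0.15 , 0.169, 0.293]), 'moment': array([-0.057,  0.041, -0.04 ]), 'grip_force': np.float64(32.0), 'finger_gap': np.float64(0.056)} [ 0.0002 -0.0003 -0.0011  0.0001 -0.0002  0.0007]
```

View pics/c4.png

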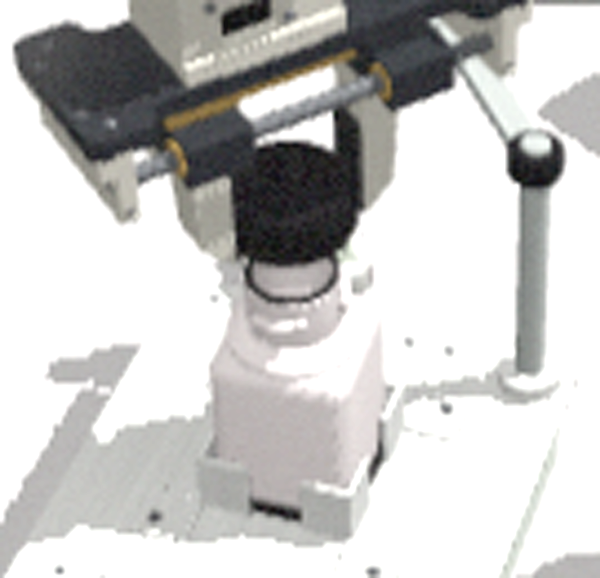

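The cap is held level above the open neck: the mouth ring is at about (292,277) in the crop and the cap's lower edge is just above it. The jar is seated and the wrist force is near zero, so I'm handing in.

```bash
python3 -c "
from cell import ctrl
print(ctrl.close_job())"
```

```text
the job is handed in; nothing more can be done
None
```

The job is handed in, with no verdict returned: the hold-down arm is swung clear to about 1.65 rad, the cap is unscrewed by 1.4 rad and held level and centred about 3 cm above the open mouth, and the jar is still seated in its cradle.

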